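Set the iris damper to the red mark

TASK

Set the iris damper on the bench: push its upright orange lever post round with the fingertips or the side of the fingers, without taking it between the fingers, until the white line on the black ring points at the red mark, then come away and leave it there. Do not shove or lift the damper or move the red mark, and leave the tin, the bearing and the bush where they are.

Things in the scene. Friction and masses are not known exactly. Their poses are not given: they have to be found in the camera images.
- damper: Iris damper unit, round, grey foot flange 170 mm in diameter and 8 mm thick, 50 mm high without its lever; loose on the bench (about 2.8 kg, so it slides if pushed with some 15 N or more). Origin: centre of its underside; z up. Its scale is centred on its own -x direction. Its upper end is an aluminium face (118 mm outside diameter, 50 mm up) with a black line every 10 degrees; round that runs the black ring (154 mm outside diameter, top 46 mm up).
- damper_ring (a joint): Angle of the black ring with its lever, rad, from -1.1 to 1.1 (stops), about the damper's upright axis, positive counter-clockwise seen from above. At 0 the lever points along the damper's -x; at angle q the lever post stands at (-95 cos q, -95 sin q) mm in the damper's frame. The ring turns stiffly (about 0.22 N m, some 2.5 N at the post), has no spring and stays where it is left. It starts at a negative angle; the red mark is always at a greater angle.
- red_mark (a joint): Angle of the red mark about the same axis, with the same zero and direction as the ring's angle: the line points at the mark when the two angles are equal. It must not be moved.
- lever_post (a point): Centre of the top of the lever post: upright round orange grip, 16 mm in diameter, 95 mm from the damper's axis, from 52 to 100 mm above the bench. Below it a 10 mm steel stem stands on a 14 mm wide arm level with the ring.
- white_line (a point): Inner end of the white line on top of the black ring, in line with the lever, 60 mm from the damper's axis, 46 mm above the bench.
- red_tip (a point): Where the red mark points on the scale, at the same 60 mm radius and 46 mm height as white_line. The mark is a red tab 3 mm thick lying on the aluminium face, 37 to 59 mm from the axis, 7 mm wide, narrowing to 3 mm outward; its top is 53 mm above the bench.
- grease_tin: Round white tin with a blue lid, 65 mm in diameter, 33 mm high, loose beside the damper; origin at the centre of its underside. Leave it alone.
- loose_bearing: Ball bearing lying flat, 42 mm in diameter, 13 mm high, loose beside the damper; origin at the centre of its underside. Leave it alone.
- loose_bush: Light grey flanged bush, 39 mm in diameter, 30 mm high, loose near the end of the lever's arc; origin at the centre of its underside. Leave it alone.
Things that resemble listed ones, but are neither listed nor needed, are in the scene too. Leave any yellow look-alike of the damper alone.

How it is judged:
By the outcome, as a careful person would: the job done as asked, in the order asked, and still so for the second after the job is handed in, with the robot touching nothing.
It also fails if it takes over 40 s, if anything falls off the work surface, if the arm or the gripper's body presses on something with over 40 N, if the wrist force passes 120 N, or if a joint passes its speed limit or range.

ROBOT

A 6-joint arm with a two-finger parallel gripper is mounted at the origin on a cart in front of the work surface, level with it; the furniture and walls round the work are solid. World frame = base frame: x ahead of the robot, y to its left, z up, the work surface at z = 0. Lengths are in mm, angles in rad, forces in N, time in s.
With the tool pointing down it reaches from about 375 to 900 mm from the base axis. Payload 3.1 kg.
Tool frame: the origin (TCP) lies at the very end of the fingers, on their centre line; the grasp point (between the pads) lies 19 mm behind it; z points along the fingers, y is the line along which they close (so a half turn about z gives the same grasp; the last joint's range is limited). The gripper opens to 85 mm and grips with 20 to 120 N. Pads are 22 mm wide; open, the fingers measure 114 mm over their backs; the gripper's body (76 mm by 85 mm) begins 54 mm behind the grasp point. The pads swing forward as they close: fully open they stand 13 mm farther back than shut.
Start: joints at [1.028, 0.527, 1.433, -0, 1.181, -0.178], TCP at [222.351, 584.086, 231.31] pointing down, gripper open.
Joint ranges: [-3.08, 3.08], [-0.75, 2.2], [0.22, 2.44], [-1.43, 4.57], [0, 2.65], [-2.85, 2.85]. Speed limits (rad/s): [2.79, 2.79, 3.14, 3.14, 3.14, 3.14].

INTERFACE

Orientations are given as a unit quaternion [w, x, y, z].
In Python, from station import * gives the robot as it stands.
- The arm moves only by the tool play_rows, never from a script. Its argument "steps" is a list of rows, each a list of 2 entries, a list of its own where there are three numbers: the shift along the tool's x, y, z in cm, then the turn about the tool's z in rad. In form: [[[tx, ty, tz], roll], ...]. A call has 1 to 12 rows; each row is the pose to reach, as a shift and turn from the pose commanded when the call began, along the tool's axes at that moment; what a row does not reach only later rows make up. A row lasts 1/12 s, in which the tool goes at most 41.7 mm and 7.16 degrees, less where a joint would pass 70% of its speed; a pose out of reach is approached as far as the arm can. A call with a gripper value outside its range is refused whole. "jaw" is the closure, from 0 (fully open) to 1 (shut), set as the call begins (left out, the last holds). The fingers move at their own pace and stop on an object; "newtons" is the grip in N (left out, the last holds). Time passes only in rows, so rows that repeat a pose let the fingers close. It gives the time, the measured TCP pose, the force, the opening and the grip force at its end, in the units of the state.
- read_state(): the state, without advancing time (a new reading comes with each control period).
- get_image(name): name is "side" or "top"; returns the picture (384x512x3 uint8, red, green, blue); there is no depth.
- camera_model(name): a dict with "fov_y" (degrees; the focal length in pixels is half the picture's height over the tangent of half this angle, whatever the lens; pixels are square), "cx", "cy" (the principal point, pixels), "R" (3x3) and "t" (3): a world point X has camera coordinates R X + t. Camera axes: x right, y down, z forward; pixel columns grow to the right and rows downward; lengths in mm; the calibration is good to about 2 mm. A picture is of the moment at which its call begins. camera_model takes no time and is no camera call.
- close_job(): hands the job in; it is judged then, once.
The state is a dict: "clock": time; "joints": joint angles; "qd": joint speeds; "joint_efforts": joint torques, N m; "ee_pos": TCP position; "orientation": TCP orientation; "wrist_force": force on the tool from outside, world axes, zero at the start; "wrist_torque": the same for the moment, N m; "gripper_width": finger opening in mm; "finger_force": force on a finger pad.
Only numpy, scipy, OpenCV 4.12 (cv2) and the standard library are available. Lean on these libraries where they do the work, as an engineer would, in place of code of your own. Each camera call takes 0.05 s, during which the arm holds its last target. There are 200 camera calls.

## Working session

There is one attempt and no reset: what is moved stays moved. The work goes in short steps, Python scripts to look and compute and a tool call to move; the robot and the scene stay as the last step left them, time stands still between calls to the robot, and variables do not carry over. Pictures are saved under pics/ and viewed, at most 10 in all, crops included, and the job is handed in when it is done.

Besides the shell and the picture viewer there is one more tool, called after ">>>" by a JSON object that holds its "api" and its "payload". play_rows: Moves the arm, as the interface text tells. Its arguments: {"type":"object","properties":{"steps":{"type":"array"},"jaw":{"type":"number"},"newtons":{"type":"number"}},"required":["steps"]}

```bash
mkdir -p pics; ls
python3 - <<'E'
from station import *
import cv2
for n in("top","side"):
    im=get_image(n); cv2.imwrite(f"pics/{n}0.png",im[:,:,::-1]); c=camera_model(n); print(n,c)
s=read_state(); print(s)
E
```

```text
pics
top {'fov_y': 49.36031741511703, 'cx': 255.75566150471144, 'cy': 190.76566791519784, 'R': array([[-0.00424495, -0.99987181, -0.01543858],
       [-0.98910216,  0.00647036, -0.14708858],
       [ 0.14716961,  0.01464595, -0.98900283]]), 't': array([ 106.38184265,  507.44345163, 1055.38517701])}
side {'fov_y': 46.39538719285977, 'cx': 249.93110708943146, 'cy': 192.2720314513652, 'R': array([[ 0.90669019, -0.4214743 , -0.01650193],
       [-0.26883715, -0.54729989, -0.79258401],
       [ 0.32502229,  0.72306448, -0.60953939]]), 't': array([-400.64355738,  273.61567903,  819.11118451])}
{'clock': 0.1, 'joints': array([ 1.02846484e+00,  5.28377765e-01,  1.43378533e+00,  4.78265352e-05,
        1.18137929e+00, -1.78515057e-01]), 'qd': array([-6.08098345e-05, -3.31724946e-03, -3.30484988e-03, -1.70250737e-04,
        6.86074589e-04, -1.75504731e-03]), 'joint_efforts': array([-4.34064277e-04, -4.43304455e+01, -1.78585088e+01, -2.80549066e-04,
        3.90321788e-03, -2.93951837e-05]), 'ee_pos': array([222.03502847, 583.54543189, 230.42510876]), 'orientation': array([-3.64498666e-04,  1.80915494e-01,  9.83498161e-01, -9.04427435e-04]), 'wrist_force': array([ 0.49240517,  1.12213791, -0.22051353]), 'wrist_torque': array([0.04917852, 0.00598864, 0.01638801]), 'finger_force': 0.0, 'gripper_width': 85.27969118292346}
```

View pics/top0.png

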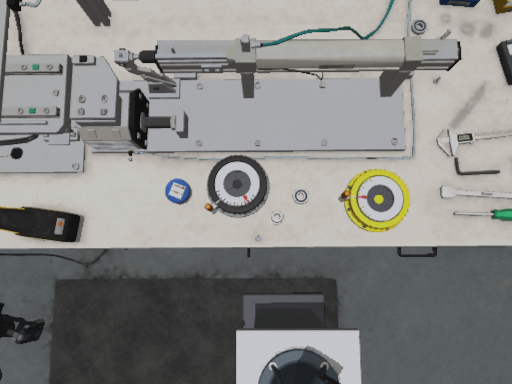

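View pics/side0.png

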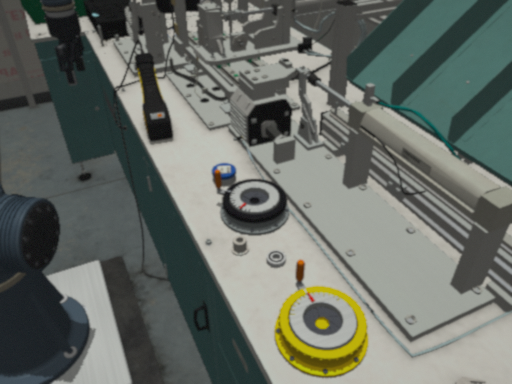

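Top view: grey damper at about (238,184), with its orange post at (209,207). The yellow look-alike is at (379,200), with its post at (346,195). The tin is at (178,191), the bush at (277,217) and the bearing at (301,197). I choose the black-ringed damper and will check it in a close crop.

Run:
```python
import cv2,numpy as np
a=cv2.imread("pics/top0.png")[145:235,160:320]; b=cv2.imread("pics/side0.png")[155:275,190:310]
a=cv2.resize(a,None,fx=5,fy=5,interpolation=cv2.INTER_CUBIC);a=a[:, :800]
cv2.imwrite("pics/topc.png",a)
cv2.imwrite("pics/sidec.png",cv2.resize(b,None,fx=5,fy=5,interpolation=cv2.INTER_CUBIC))
```

```text
(no output)
```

View pics/topc.png

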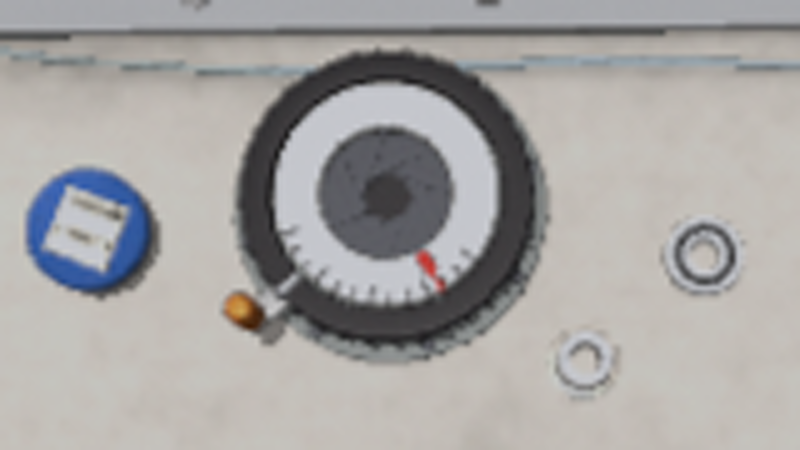

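View pics/sidec.png

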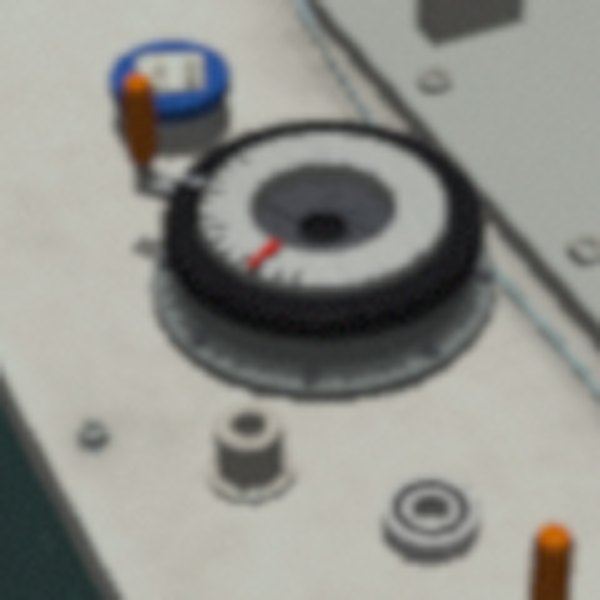

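Confirmed: the black-ringed damper has its line at crop (298,277), red tip (442,290), post top (236,303) and face centre (387,192). The side crop shows the post top at (135,80) and red tip at (252,268). The bush stands clear beyond the mark's end of the arc.

```bash
cat > h.py <<'E'
from station import *
import numpy as np,cv2
def ray(n,u,v,z):
    c=camera_model(n);f=192/np.tan(np.radians(c["fov_y"]/2));R=c["R"];t=c["t"]
    d=R.T@np.array([(u-c["cx"])/f,(v-c["cy"])/f,1]);o=-R.T@t
    return (o+d*(z-o[2])/d[2])[:2]
def proj(n,X):
    c=camera_model(n);f=192/np.tan(np.radians(c["fov_y"]/2));p=c["R"]@np.array(X)+c["t"]
    return p[0]/p[2]*f+c["cx"],p[1]/p[2]*f+c["cy"]
def crop(n,u,v,z):  # crop coords
    x0,y0=(160,145) if n=="top" else (190,155)
    return ray(n,x0+(u+.5)/5-.5,y0+(v+.5)/5-.5,z)
E
python3 - <<'E'
from h import *
edges=[crop("top",274,192,50),crop("top",500,192,50),crop("top",387,80,50),crop("top",387,305,50)]
print("face dia",np.linalg.norm(edges[0]-edges[1]),np.linalg.norm(edges[2]-edges[3]))
C=np.mean(edges,0);print("C",C)
# side: face edges
s=[crop("side",196,210,50),crop("side",448,210,50),crop("side",322,135,50),crop("side",322,292,50)]
print("side C",np.mean(s,0))
for k,u,v,z,n in [("line",298,277,46,"top"),("tip",442,290,46,"top"),("tabin",424,253,53,"top"),("post",236,303,100,"top"),("post",135,80,100,"side"),("tip",252,268,48,"side"),("bush",584,362,30,"top"),("bush",250,425,30,"side"),("tin",90,230,33,"top"),("bearing",703,256,13,"top")]:
    p=crop(n,u,v,z);d=p-C;print(n,k,p.round(1),"r",np.hypot(*d).round(1),"ang from -x",np.degrees(np.arctan2(-d[1],-d[0])).round(1))
s=read_state();print(s["ee_pos"],s["clock"])
E
```

```text
face dia 117.55125025057244 118.55211741900695
C [527.10253531 152.1549002 ]
side C [523.80741599 151.38504669]
top line [483.3 198.5] r 63.8 ang from -x -46.6
top tip [476.  123.7] r 58.4 ang from -x 29.1
top tabin [494.5 132.8] r 38.0 ang from -x 30.7
top post [463.7 223.3] r 95.3 ang from -x -48.3
side post [459.9 223.7] r 98.1 ang from -x -46.8
side tip [477.2 128.6] r 55.2 ang from -x 25.2
top bush [439.6  50.1] r 134.4 ang from -x 49.4
side bush [441.   50.6] r 133.2 ang from -x 49.7
top tin [510.6 310. ] r 158.7 ang from -x -84.0
top bearing [497.4 -14.6] r 169.4 ang from -x 79.9
[222.03502847 583.54543189 230.42510876] 0.1
```

>>> {"api": "play_rows", "payload": {"steps": [[[-2,-1.1,0],0.03],[[-5,-2.9,0],0.07],[[-8.7,-5,0],0.12],[[-12.4,-7,0],0.17],[[-16,-9.1,0],0.22],[[-19.7,-11.2,0],0.27],[[-23.4,-13.3,0],0.32],[[-27,-15.4,0],0.37],[[-30.7,-17.5,0],0.4],[[-34,-19.4,0],0.43],[[-36.3,-20.7,0],0.455],[[-37.3,-21.2,0],0.455]], "jaw": 1, "newtons": 40}}

```text
clock: 1.1
ee_pos: [498.1, 250.0, 231.0]
orientation: [0.001, 0.4, 0.916, -0.0]
wrist_force: [-1.4, -0.4, -0.9]
gripper_width: 0.1
finger_force: 0.0
```

>>> {"api": "play_rows", "payload": {"steps": [[[0,0,2],0],[[0,0,5.5],0],[[0,0,9],0],[[0,0,12.5],0],[[0,0,15],0],[[0,0,16.4],0],[[0,0,16.4],0]]}}

```text
clock: 1.68
ee_pos: [492.2, 253.1, 63.7]
orientation: [-0.003, 0.398, 0.918, -0.003]
wrist_force: [-0.5, 0.2, -0.1]
gripper_width: 0.1
finger_force: 0.0
```

Run:
```python
from h import *
a=get_image("top")[145:235,160:320,::-1];b=get_image("side")[155:275,190:310,::-1]
a=cv2.resize(a,(640,360),interpolation=cv2.INTER_CUBIC)
b=cv2.resize(b,(240*1,240),interpolation=cv2.INTER_CUBIC)
o=np.zeros((600,640,3),np.uint8);o[:360]=a;o[360:,:240]=b;cv2.imwrite("pics/p2.png",o)
# plan
s=read_state();print(s["ee_pos"],s["orientation"],s["wrist_force"])
```

```text
[494.83854158 253.74564089  66.95480488] [-6.60582436e-04  3.97619602e-01  9.17550025e-01 -4.07970103e-04] [-0.17981373 -0.27637373 -0.18968766]
```

View pics/p2.png

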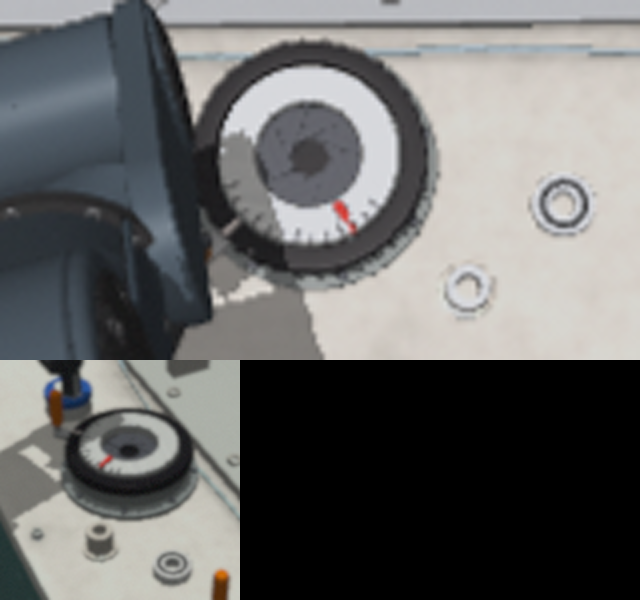

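The fingers stand behind the post, clear of everything. The mark is unobstructed.

```bash
cat >> h.py <<'E'
C=np.array([526.5,152.])
def axes():
    s=read_state();w,x,y,z=s["orientation"];a=2*np.arctan2(y,x)  # tool x angle a, tool y angle a-90
    X=np.array([np.cos(a),np.sin(a)]);return s,X,np.array([X[1],-X[0]]),np.degrees(a)-90
def plan(phis,off=22.5,r=95):
    s,X,Y,yaw=axes();p=s["ee_pos"];print("ee",p.round(1),"yawY",yaw.round(1),"F",s["wrist_force"].round(1))
    for ph in phis:
        f=np.radians(ph);P=C-r*np.array([np.cos(f),np.sin(f)])-off*np.array([np.sin(f),-np.cos(f)])
        d=(P-p[:2])/10;print(ph,[[round(d@X,1),round(d@Y,1),0],round(-np.radians((90+ph-yaw+180)%360-180),2)])
E
python3 -c "
from h import *
plan([-55,-51,-47,-43,-39,-35,-31,-27,-23,-19,-15,-11])"
```

```text
ee [494.8 253.7  67. ] yawY 43.1 F [-0.2 -0.3 -0.2]
-55 [[np.float64(-0.5), np.float64(-1.1), 0], np.float64(0.14)]
-51 [[np.float64(-0.3), np.float64(-1.7), 0], np.float64(0.07)]
-47 [[np.float64(-0.1), np.float64(-2.4), 0], np.float64(0.0)]
-43 [[np.float64(0.0), np.float64(-3.0), 0], np.float64(-0.07)]
-39 [[np.float64(0.1), np.float64(-3.7), 0], np.float64(-0.14)]
-35 [[np.float64(0.2), np.float64(-4.4), 0], np.float64(-0.21)]
-31 [[np.float64(0.2), np.float64(-5.1), 0], np.float64(-0.28)]
-27 [[np.float64(0.1), np.float64(-5.8), 0], np.float64(-0.35)]
-23 [[np.float64(0.0), np.float64(-6.4), 0], np.float64(-0.42)]
-19 [[np.float64(-0.1), np.float64(-7.1), 0], np.float64(-0.49)]
-15 [[np.float64(-0.3), np.float64(-7.8), 0], np.float64(-0.56)]
-11 [[np.float64(-0.6), np.float64(-8.4), 0], np.float64(-0.63)]
```

>>> {"api": "play_rows", "payload": {"steps": [[[-0.2,-0.8,0],0],[[-0.2,-1.6,0],0],[[-0.1,-2.4,0],0],[[0,-3,0],-0.07],[[0.1,-3.7,0],-0.14],[[0.2,-4.4,0],-0.21],[[0.2,-5.1,0],-0.28],[[0.1,-5.8,0],-0.35],[[0,-6.4,0],-0.42],[[-0.1,-7.1,0],-0.49],[[-0.3,-7.8,0],-0.56],[[-0.6,-8.4,0],-0.63]]}}

```text
clock: 2.78
ee_pos: [439.0, 191.5, 68.6]
orientation: [0.002, 0.093, 0.996, 0.001]
wrist_force: [0.8, 2.1, 0.5]
gripper_width: 0.3
finger_force: 1.4
```

Run:
```python
from h import *
a=get_image("top")[145:235,160:320,::-1];b=get_image("side")[155:275,190:310,::-1]
o=np.zeros((600,720,3),np.uint8);o[:270,:480]=cv2.resize(a,(480,270),interpolation=cv2.INTER_CUBIC);o[270:,:330]=cv2.resize(b,(330,330),interpolation=cv2.INTER_CUBIC);cv2.imwrite("pics/p3.png",o)
plan([-11,-7,-3,1,5,9,13,17,21,25])
```

```text
ee [438.  190.8  68.4] yawY 79.1 F [-0.5 -0.5 -0.5]
-11 [[np.float64(0.1), np.float64(0.1), 0], np.float64(0.0)]
-7 [[np.float64(0.2), np.float64(-0.5), 0], np.float64(-0.07)]
-3 [[np.float64(0.3), np.float64(-1.2), 0], np.float64(-0.14)]
1 [[np.float64(0.3), np.float64(-1.9), 0], np.float64(-0.21)]
5 [[np.float64(0.3), np.float64(-2.6), 0], np.float64(-0.28)]
9 [[np.float64(0.3), np.float64(-3.3), 0], np.float64(-0.35)]
13 [[np.float64(0.2), np.float64(-3.9), 0], np.float64(-0.42)]
17 [[np.float64(0.0), np.float64(-4.6), 0], np.float64(-0.49)]
21 [[np.float64(-0.2), np.float64(-5.2), 0], np.float64(-0.56)]
25 [[np.float64(-0.4), np.float64(-5.9), 0], np.float64(-0.63)]
```

View pics/p3.png

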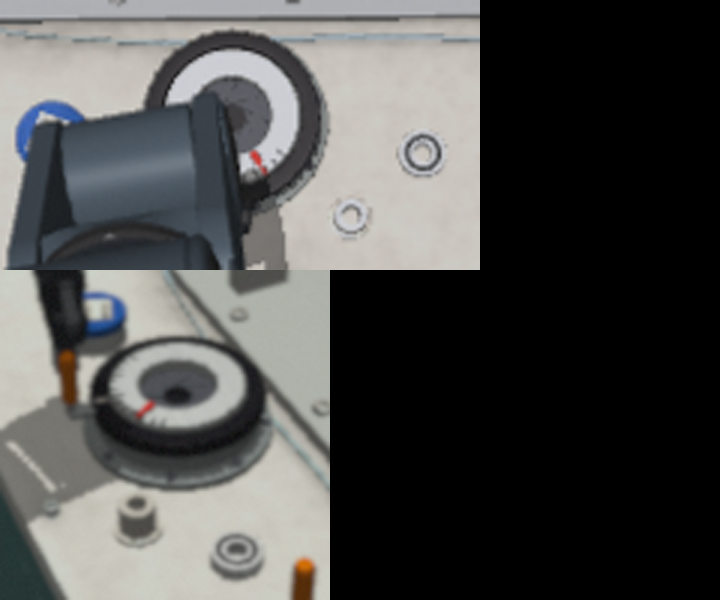

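Post is moving round cleanly, now roughly mid-arc; mark still at 150/80 of the top crop. I'll calibrate line angle against the finger plan.

```bash
cat >> h.py <<'E'
from scipy.optimize import minimize_scalar
def post_phi(im,n="side",box=(195,150,290,262)):
    h=cv2.cvtColor(im,cv2.COLOR_RGB2HSV);m=cv2.inRange(h,(5,150,60),(20,255,255));x0,y0,x1,y1=box
    k=np.zeros_like(m);k[y0:y1,x0:x1]=m[y0:y1,x0:x1]
    v,u=np.nonzero(k);c=np.array([u.mean(),v.mean()])
    def e(ph):
        f=np.radians(ph);P=C-95*np.array([np.cos(f),np.sin(f)])
        q=np.mean([proj(n,[*P,z]) for z in(52,76,100)],0);return np.hypot(*(q-c))
    r=minimize_scalar(e,bounds=(-60,50),method="bounded");return r.x,r.fun,len(u)
E
python3 - <<'E'
from h import *
im0=cv2.imread("pics/side0.png")[:,:,::-1].copy()
print("start",post_phi(im0)); print("now",post_phi(get_image("side")))
E
```

```text
start (np.float64(-47.16801443813046), np.float64(1.0241964355752038), 78)
now (np.float64(-14.571018038822526), np.float64(0.3190702359359879), 79)
```

>>> {"api": "play_rows", "payload": {"steps": [[[0.2,-0.5,0],-0.07],[[0.3,-1.2,0],-0.14],[[0.3,-1.9,0],-0.21],[[0.3,-2.6,0],-0.28],[[0.3,-3.3,0],-0.35],[[0.2,-3.9,0],-0.42],[[0,-4.6,0],-0.49],[[-0.2,-5.2,0],-0.56],[[-0.3,-5.6,0],-0.6],[[-0.3,-5.6,0],-0.6]]}}

```text
clock: 3.77
ee_pos: [430.8, 135.6, 67.7]
orientation: [0.0, -0.203, 0.979, -0.0]
wrist_force: [-0.2, 0.2, -0.8]
gripper_width: -0.2
finger_force: 0.0
```

Run:
```python
from h import *
a=get_image("top")[165:225,200:280,::-1];s=get_image("side");b=s[170:230,215:295,::-1]
o=np.vstack([cv2.resize(a,(400,300),interpolation=cv2.INTER_CUBIC),cv2.resize(b,(400,300),interpolation=cv2.INTER_CUBIC)]);cv2.imwrite("pics/p4.png",o)
print(post_phi(s));plan([22,24,25])
```

```text
(np.float64(21.482409006760186), np.float64(0.8679917087817453), 112)
ee [430.5 135.9  67.5] yawY 113.4 F [ 0.2 -0.2 -0.3]
22 [[np.float64(-0.0), np.float64(0.1), 0], np.float64(0.03)]
24 [[np.float64(0.1), np.float64(-0.2), 0], np.float64(-0.01)]
25 [[np.float64(0.1), np.float64(-0.4), 0], np.float64(-0.03)]
```

View pics/p4.png

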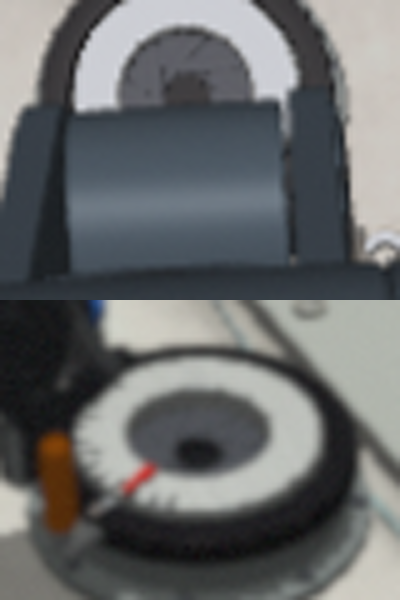

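In the side view the line is nearly in line with the mark, at about (100,508) against (140,480). I'm backing off along the arc to see it from above.

>>> {"api": "play_rows", "payload": {"steps": [[[0,1,0],0],[[0,3,0],0],[[0,6,0],0],[[0,9,0],0],[[0,12,0],0],[[0,14,0],0],[[0,15,0],0],[[0,15,0],0]]}}

```text
clock: 4.53
ee_pos: [369.2, 275.2, 67.3]
orientation: [-0.0, -0.206, 0.979, 0.0]
wrist_force: [0.4, -0.5, -1.0]
gripper_width: -0.2
finger_force: 0.0
```

Run:
```python
from h import *
T=np.mean([get_image("top").astype(float) for _ in range(4)],0).astype(np.uint8);s=get_image("side")
cv2.imwrite("pics/t5full.png",T[:,:,::-1]);cv2.imwrite("pics/s5full.png",s[:,:,::-1])
a=T[180:225,225:285,::-1];b=s[185:230,215:275,::-1]
o=np.vstack([cv2.resize(a,(400,300),interpolation=cv2.INTER_CUBIC),cv2.resize(b,(400,300),interpolation=cv2.INTER_CUBIC)]);cv2.imwrite("pics/p5.png",o)
print(post_phi(s),axes()[0]["ee_pos"])
```

```text
(np.float64(21.60425994855466), np.float64(1.1796311495784075), 101) [371.26053861 272.56607181  67.27288745]
```

View pics/p5.png

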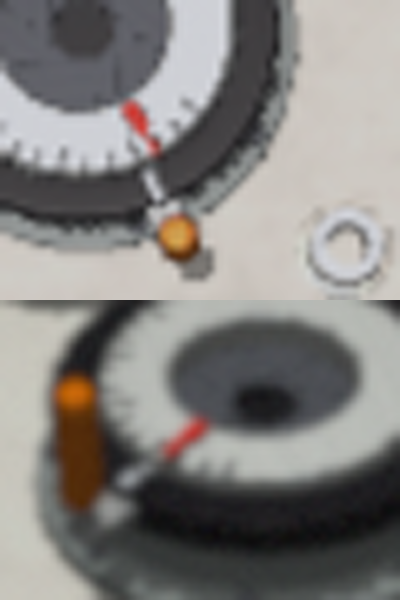

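Top view: line from (148,170) to (158,198), mark from (130,108) to (155,150), so the line is still slightly short (clockwise) of the mark. I'll measure both in polar form.

```bash
cat >> h.py <<'E'
def polar(im,n,z,c,rs,phs):
    f=np.radians(phs)[None];r=np.array(rs)[:,None]
    X=c[0]-r*np.cos(f);Y=c[1]-r*np.sin(f)
    m=np.array([[proj(n,[X[i,j],Y[i,j],z]) for j in range(X.shape[1])] for i in range(X.shape[0])],np.float32)
    return cv2.remap(im,m[:,:,0],m[:,:,1],cv2.INTER_CUBIC).astype(float)
def centre(im,n):
    phs=np.arange(-180,180,6.);rs=np.arange(52,68,.5);c=C.copy()
    for _ in range(4):
        g=polar(im,n,50,c,rs,phs).mean(2);d=-np.diff(g,axis=0);k=rs[d.argmax(0)]+.25
        f=np.radians(phs);ok=abs(k-np.median(k))<3
        A=np.c_[-np.cos(f),-np.sin(f),np.ones_like(f)][ok];sol=np.linalg.lstsq(A,k[ok],rcond=None)[0];c=c+sol[:2]
    return c,sol[2],ok.mean()
def measure(im,n):
    c,R,ok=centre(im,n);print(n,"C",c.round(1),"R",R.round(1),ok)
    ph=np.arange(0,55,.25)
    for z,rs in((53,np.arange(40,59)),(53,np.arange(40,48)),(53,np.arange(50,58))):
        g=polar(im,n,z,c,rs,ph);w=np.clip(g[:,:,0]-g[:,:,1:].max(2)-40,0,None).sum(0);print(" mark",rs[0],rs[-1],round((w*ph).sum()/w.sum(),2))
    for rs in(np.arange(62,75),np.arange(62,67),np.arange(69,75)):
        p=polar(im,n,46,c,rs,ph).mean(2).mean(0);w=np.clip(p-np.median(p)-25,0,None);j=p.argmax();w[abs(ph-ph[j])>6]=0;print(" line",rs[0],rs[-1],round((w*ph).sum()/w.sum(),2),p.max().round(),np.median(p).round())
E
python3 - <<'E'
from h import *
for n,f in(("top","t5full"),("side","s5full")): measure(cv2.imread(f"pics/{f}.png")[:,:,::-1].copy(),n)
print(centre(cv2.imread("pics/top0.png")[:,:,::-1].copy(),"top"))
E
```

```text
Traceback (most recent call last):
  File "h.py", line 44, in measure
    c,R,ok=centre(im,n);print(n,"C",c.round(1),"R",R.round(1),ok)
           ~~~~~~^^^^^^
  File "h.py", line 39, in centre
    g=polar(im,n,50,c,rs,phs).mean(2);d=-np.diff(g,axis=0);k=rs[d.argmax(0)]+.25
      ~~~~~^^^^^^^^^^^^^^^^^^
  File "h.py", line 34, in polar
    m=np.array([[proj(n,[X[i,j],Y[i,j],z]) for j in range(X.shape[1])] for i in range(X.shape[0])],np.float32)
                 ~~~~^^^^^^^^^^^^^^^^^^^^^
  File "h.py", line 8, in proj
    c=camera_model(n);f=192/np.tan(np.radians(c["fov_y"]/2));p=c["R"]@np.array(X)+c["t"]
ValueError: time passes only in moves, steps and waits
```

```bash
sed -i 's/^import numpy as np,cv2/import numpy as np,cv2,functools\ncamera_model=functools.lru_cache(camera_model)/' h.py
python3 - <<'E'
from h import *
for n,f in(("top","t5full"),("side","s5full")): measure(cv2.imread(f"pics/{f}.png")[:,:,::-1].copy(),n)
print(centre(cv2.imread("pics/top0.png")[:,:,::-1].copy(),"top"))
E
```

```text
top C [526.7 153.2] R 58.7 1.0
 mark 40 58 30.29
 mark 40 47 30.32
 mark 50 57 30.27
 line 62 74 24.14 175.0 66.0
 line 62 66 24.23 152.0 62.0
 line 69 74 24.14 189.0 69.0
side C [525.7 154.4] R 59.4 0.9666666666666667
 mark 40 58 29.91
 mark 40 47 29.98
 mark 50 57 29.72
 line 62 74 23.14 129.0 37.0
 line 62 66 23.09 118.0 41.0
 line 69 74 23.27 137.0 36.0
(array([526.76853569, 153.06920039]), np.float64(58.69166666666663), np.float64(1.0))
```

```bash
sed -i 's/^C=.*/C=np.array([526.7,153.2])/' h.py
python3 -c "
from h import *
plan([16,20,23,24.1,25,26,27,28,29,29.5],23.4)"
```

```text
ee [371.3 272.6  67.3] yawY 113.5 F [-0.   0.3 -0.1]
16 [[np.float64(-0.4), np.float64(-13.6), 0], np.float64(0.13)]
20 [[np.float64(-0.2), np.float64(-14.2), 0], np.float64(0.06)]
23 [[np.float64(-0.0), np.float64(-14.7), 0], np.float64(0.01)]
24.1 [[np.float64(0.0), np.float64(-14.9), 0], np.float64(-0.01)]
25 [[np.float64(0.1), np.float64(-15.1), 0], np.float64(-0.03)]
26 [[np.float64(0.1), np.float64(-15.2), 0], np.float64(-0.04)]
27 [[np.float64(0.1), np.float64(-15.4), 0], np.float64(-0.06)]
28 [[np.float64(0.1), np.float64(-15.6), 0], np.float64(-0.08)]
29 [[np.float64(0.2), np.float64(-15.7), 0], np.float64(-0.1)]
29.5 [[np.float64(0.2), np.float64(-15.8), 0], np.float64(-0.11)]
```

>>> {"api": "play_rows", "payload": {"steps": [[[0,-2,0],0],[[0,-5,0],0],[[0,-8,0],0],[[0,-11,0],0],[[0,-13,0],0],[[0,-14.2,0],0],[[0,-14.7,0],0],[[0.05,-15,0],-0.02],[[0.1,-15.25,0],-0.05],[[0.1,-15.5,0],-0.07],[[0.18,-15.74,0],-0.1],[[0.18,-15.74,0],-0.1]]}}

```text
clock: 5.78
ee_pos: [432.0, 128.1, 67.3]
orientation: [-0.0, -0.252, 0.968, 0.0]
wrist_force: [-0.1, 0.8, 0.3]
gripper_width: 0.4
finger_force: 0.1
```

>>> {"api": "play_rows", "payload": {"steps": [[[0,0,0],0],[[0,1,0],0],[[0,3,0],0],[[0,6,0],0],[[0,9,0],0],[[0,12,0],0],[[0,14,0],0],[[0,15,0],0],[[0,15,0],0],[[0,15,0],0]]}}

```text
clock: 6.62
ee_pos: [358.5, 259.5, 67.3]
orientation: [0.0, -0.254, 0.967, -0.0]
wrist_force: [0.6, -0.6, 0.7]
gripper_width: -0.1
finger_force: 0.0
```

Run:
```python
from h import *
T=np.mean([get_image("top").astype(float) for _ in range(4)],0).astype(np.uint8);s=get_image("side")
measure(T,"top");measure(s,"side");print(axes()[0]["clock"])
plan([25,28.5,29,30,30.5,31,32],23.4)
```

```text
top C [526.8 153.1] R 58.6 0.9833333333333333
 mark 40 58 30.19
 mark 40 47 30.21
 mark 50 57 30.18
 line 62 74 28.51 160.0 65.0
 line 62 66 28.36 156.0 61.0
 line 69 74 28.54 159.0 69.0
side C [525.6 154.1] R 59.5 0.9333333333333333
 mark 40 58 29.65
 mark 40 47 29.71
 mark 50 57 29.5
 line 62 74 27.44 129.0 41.0
 line 62 66 27.12 133.0 42.0
 line 69 74 27.72 122.0 41.0
6.8667
ee [359.4 258.5  67.3] yawY 119.2 F [-0.4 -0.6 -0.1]
25 [[np.float64(-0.2), np.float64(-14.3), 0], np.float64(0.07)]
28.5 [[np.float64(-0.0), np.float64(-14.9), 0], np.float64(0.01)]
29 [[np.float64(0.0), np.float64(-15.0), 0], np.float64(0.0)]
30 [[np.float64(0.1), np.float64(-15.1), 0], np.float64(-0.01)]
30.5 [[np.float64(0.1), np.float64(-15.2), 0], np.float64(-0.02)]
31 [[np.float64(0.1), np.float64(-15.3), 0], np.float64(-0.03)]
32 [[np.float64(0.1), np.float64(-15.5), 0], np.float64(-0.05)]
```

>>> {"api": "play_rows", "payload": {"steps": [[[0,-2,0],0],[[0,-5,0],0],[[0,-8,0],0],[[0,-11,0],0],[[0,-13,0],0],[[0,-14.2,0],0],[[0,-14.7,0],0],[[0,-15,0],0],[[0.05,-15.15,0],-0.015],[[0.06,-15.3,0],-0.03],[[0.06,-15.3,0],-0.03],[[0.06,-15.3,0],-0.03]]}}

```text
clock: 7.87
ee_pos: [432.1, 126.2, 67.3]
orientation: [-0.001, -0.268, 0.963, 0.0]
wrist_force: [-0.4, 0.7, 0.3]
gripper_width: -0.3
finger_force: 0.7
```

>>> {"api": "play_rows", "payload": {"steps": [[[0,0,0],0],[[0,1,0],0],[[0,3,0],0],[[0,6,0],0],[[0,9,0],0],[[0,12,0],0],[[0,14,0],0],[[0,15,0],0],[[0,15,0],0],[[0,15,0],0]]}}

```text
clock: 8.7
ee_pos: [355.7, 254.4, 67.4]
orientation: [0.0, -0.268, 0.963, -0.0]
wrist_force: [0.1, 0.6, 0.6]
gripper_width: 0.1
finger_force: 0.0
```

Run:
```python
from h import *
T=np.mean([get_image("top").astype(float) for _ in range(4)],0).astype(np.uint8);s=get_image("side")
measure(T,"top");measure(s,"side");print(axes()[0]["clock"])
a=T[180:225,225:285,::-1];b=s[185:230,215:275,::-1]
o=np.vstack([cv2.resize(a,(400,300),interpolation=cv2.INTER_CUBIC),cv2.resize(b,(400,300),interpolation=cv2.INTER_CUBIC)]);cv2.imwrite("pics/p6.png",o)
```

```text
top C [526.8 153.1] R 58.8 1.0
 mark 40 58 30.21
 mark 40 47 30.24
 mark 50 57 30.21
 line 62 74 29.43 153.0 65.0
 line 62 66 29.45 148.0 62.0
 line 69 74 29.4 157.0 68.0
side C [525.7 154. ] R 59.3 0.9333333333333333
 mark 40 58 29.45
 mark 40 47 29.49
 mark 50 57 29.32
 line 62 74 28.33 113.0 43.0
 line 62 66 28.25 115.0 44.0
 line 69 74 28.44 110.0 43.0
8.95
```

View pics/p6.png

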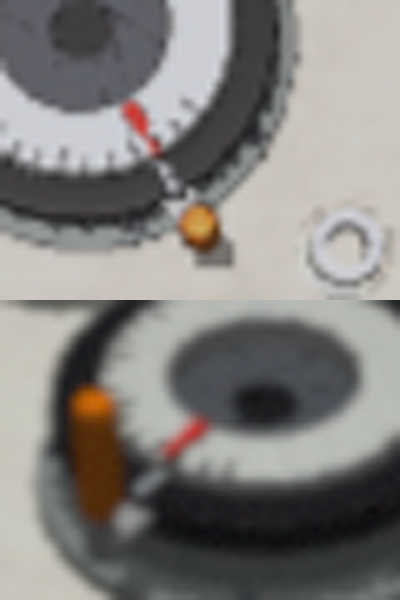

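Line at 29.4 and mark at 30.2: about 0.9° short, with the line at (170,185) and the mark tip at (157,150). One more nudge.

>>> {"api": "play_rows", "payload": {"steps": [[[0,-2,0],0],[[0,-5,0],0],[[0,-8,0],0],[[0,-11,0],0],[[0,-13,0],0],[[0,-14.2,0],0],[[0,-14.7,0],0],[[0,-15,0],0],[[0,-15.1,0],0],[[0,-15.18,0],0],[[0,-15.18,0],0],[[0,-15.18,0],0]]}}

```text
clock: 9.95
ee_pos: [433.0, 124.7, 67.3]
orientation: [-0.001, -0.268, 0.963, 0.0]
wrist_force: [-0.2, 1.6, -1.3]
gripper_width: 0.1
finger_force: 0.6
```

>>> {"api": "play_rows", "payload": {"steps": [[[0,0,0],0],[[0,1,0],0],[[0,3,0],0],[[0,6,0],0],[[0,9,0],0],[[0,12,0],0],[[0,14,0],0],[[0,15,0],0],[[0,15,0],0],[[0,15,0],0]]}}

```text
clock: 10.78
ee_pos: [356.6, 252.8, 67.4]
orientation: [0.0, -0.268, 0.963, -0.0]
wrist_force: [-0.0, 0.4, 0.1]
gripper_width: 0.2
finger_force: 0.0
```

Run:
```python
from h import *
T=np.mean([get_image("top").astype(float) for _ in range(4)],0).astype(np.uint8);s=get_image("side")
measure(T,"top");measure(s,"side");print(axes()[0]["clock"])
a=T[180:225,225:285,::-1];b=s[185:230,215:275,::-1]
o=np.vstack([cv2.resize(a,(400,300),interpolation=cv2.INTER_CUBIC),cv2.resize(b,(400,300),interpolation=cv2.INTER_CUBIC)]);cv2.imwrite("pics/p7.png",o)
```

```text
top C [526.7 153. ] R 58.7 0.9833333333333333
 mark 40 58 30.15
 mark 40 47 30.18
 mark 50 57 30.17
 line 62 74 30.48 162.0 66.0
 line 62 66 30.49 153.0 62.0
 line 69 74 30.5 175.0 68.0
side C [525.7 153.8] R 59.3 0.9
 mark 40 58 29.21
 mark 40 47 29.28
 mark 50 57 29.16
 line 62 74 29.19 137.0 44.0
 line 62 66 28.87 139.0 44.0
 line 69 74 29.45 134.0 43.0
11.0333
```

The top camera puts the line 0.3° past the mark and the side camera reads 0.0°. The damper's centre has not moved and the arm is clear.

```bash
python3 -c "
from station import *
print(close_job())"
```

```text
the job is handed in; nothing more can be done
None
```

The damper is set and handed in: the white line points at the red mark to within about 0.3° by both cameras, the damper has not shifted, and the arm is clear of everything.

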